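Lower the slide carrier by its edge wheel and close the slide chamber

TASK

First roll the thumbwheel that pokes through the slot in the slide chamber's top panel, pressing and stroking it away from the robot with a fingertip again and again until it stops, so that the glass slides sink fully below the ledge; do not push on the slides or their carrier. Then take the flat cover out of its rack, lay it down on the rubber mat with its handle up and let go, take it again by the handle, and set it level and fully home in the chamber's recess. Leave the other things on the bench where they are.

Things in the scene. Friction and masses are not known exactly. Their poses are not given: they have to be found in the camera images.
- chamber: White slide chamber fixed to the bench, 133 (x) by 243 (y) by 90 mm high: an open box (133 x 173, walls 8 mm) with a drive housing 70 mm wide joined to its +y side. Origin on the bench under the centre of the box part; z up, x away from the robot at yaw 0. The mouth has a cover recess 117 (x) by 157 (y) and 10 mm deep; a black ledge 10 mm wide runs round it, 80 mm above the bench.
- seat (a point): Centre of the cover's recess at ledge height (80 mm above the bench), axes as the chamber's. A seated cover rests on the ledge with its underside at this point and its plate flush with the rim.
- slot (a point): Centre of the slot (66 mm x by 18 mm y) in the drive housing's black top panel, at its surface, 90 mm above the bench; axes as the chamber's. The edge of a dark ribbed rubber wheel, 80 mm in diameter and 13 mm wide, stands up through it, axle along y straight under this point. Its top is 10 to 16 mm above the panel, not known in advance: feel for it.
- wheel (a joint): Turn of the thumbwheel, 0 to 2.2 rad, growing as its top rolls away from the robot (chamber +x); 2.2 is a hard stop. Starts at 0 to 0.5, stays where left. It is sprung: pressed with over 2 N it sinks, about 1.5 N per mm, 6 mm at most. Rim drag is about 3.5 N, so it must be pressed with some 6 to 10 N while stroked; about 30 mm of rim a stroke, then lift and set back.
- carrier: Black slide carrier with upright glass slides inside the box part, 78 mm (x) by 112 mm (y) by 38 mm high, geared to the wheel: it sinks 10 mm per rad of wheel turn, and dips up to 6 mm with the wheel while that is pressed. Origin: centre of its underside. Its top stands 8 to 20 mm above the ledge at the start, and 2 to 9 mm below it when the wheel is at its stop.
- rack: Low rack fixed to the bench, 170 mm long (y); origin on the bench under the middle of the slot that holds the cover, x points away from the robot at yaw 0. The slot is 12.5 mm wide, its floor 6 mm and its cheeks 38 mm above the bench. A second slot 68 mm behind (+x) holds the aluminium plate.
- lid_mid (a point): Centre of the plate of the flat grey cover (lid), 110 mm (x) by 150 mm (y) by 10 mm thick, about 0.25 kg; it fits the recess either way round. Its z axis points out of the handle side. At the start it stands on a long edge in the rack, top edge 116 mm above the bench, its z axis level and away from the robot, its y axis along the slot and its -x axis up.
- lid_handle (a point): Centre of the cover's bar handle: a block 14 mm wide (cover x), 60 mm long (cover y) and 35 mm high on the middle of the plate. This point is 22.5 mm along cover z from lid_mid. Axes as the cover's.
- mat: Thin black rubber mat fixed to the bench between rack and robot, 150 mm (x) by 200 mm (y) by 4 mm thick; origin at the centre of its underside.
- plate: Bystander: aluminium plate without handle, 150 x 70 x 8 mm, standing in the rack's rear slot; origin at the centre of one face.
- bottle: Bystander: amber bottle, 66 mm across, 160 mm high; origin at its foot.
- beaker: Bystander: glass beaker, 70 mm across, 90 mm high; origin at its foot.
- jar: Bystander: white jar, 68 mm across, 90 mm high; origin at its foot.
- dishes: Bystander: two stacked clear dishes, 90 mm across, 32 mm high; origin at the foot.
- slidebox: Bystander: blue slide box, 85 x 100 x 35 mm; origin at its underside.
- tray: Bystander: white open staining tray, 120 x 90 x 40 mm; origin at its underside.
Things that resemble listed ones, but are neither listed nor needed, are in the scene too. There is more than one size of the mat; the job needs the larger.

How it is judged:
On the way, in this order (a step that is already met when the one before it is completed fails the run):
1. the wheel is rolled to its stop (joint above 2.08 rad) while the cover is still in the rack (value of joint wheel above 2.08 rad and distance of lid_mid from where it was at the start of the episode below 0.03 m), for 0.2 s.
2. the cover lies flat on the mat, handle up, let go (angle between lid_mid's own z axis and vertical below 0.1 rad and height (world z) of lid_mid below 0.018 m and x of lid_mid in the frame of mat between -0.075 and 0.075 m and y of lid_mid in the frame of mat between -0.1 and 0.1 m and contact force between each of the arm, the fingers and lid below 0.2 N), for 0.2 s.
At the end, for the whole second after the job is handed in: The cover lies released and at rest in the chamber's recess, handle up, on the ledge all round: centred within 6 mm, height within 3 mm, tilt below 0.03 rad; the wheel is still at its stop (above 2.05 rad) (value of joint wheel above 2.05 rad and x of lid_mid in the frame of seat between -0.006 and 0.006 m and y of lid_mid in the frame of seat between -0.006 and 0.006 m and z of lid_mid in the frame of seat between 0.002 and 0.0075 m and angle between lid_mid's own z axis and vertical below 0.03 rad and contact force between the fingers and lid below 0.2 N and linear speed of lid below 0.02 m/s); the robot touches nothing.
It fails at once if the slide carrier is pushed or hit with more than 6 N (contact force between anything else and carrier above 6 N).
It fails at once if a bystander is moved more than 30 mm (distance of any of bottle, beaker, jar, dishes, slidebox, tray, plate from where it was at the start of the episode above 0.03 m).
It also fails if it takes over 72 s, if anything falls off the work surface, if the arm or the gripper's body presses on something with over 40 N, if the wrist force passes 120 N, or if a joint passes its speed limit or range.

ROBOT

A 6-joint arm with a two-finger parallel gripper is mounted at the origin on the work surface. World frame = base frame: x ahead of the robot, y to its left, z up, the work surface at z = 0. Lengths are in m, angles in rad, forces in N, time in s.
With the tool pointing down it reaches from about 0.225 to 0.875 m from the base axis. Payload 3.4 kg.
Tool frame: the origin (TCP) lies midway between the tips of the shut fingers; the grasp point (between the pads) lies 19 mm behind it; x points along the fingers, y is the direction in which the jaws open and shut, and the axes are right-handed (so a half turn about x gives the same grasp; the last joint's range is limited). The gripper opens to 85 mm and grips with 20 to 120 N. Pads are 22 mm wide; open, the fingers measure 114 mm over their backs; the gripper's body (76 mm by 85 mm) begins 54 mm behind the grasp point. The pads swing forward as they close: fully open they stand 13 mm farther back than shut.
Start: joints at [-1.313, 0.276, 1.505, -0, 1.361, -0.121], TCP at [0.213, -0.534, 0.231] pointing down, gripper open.
Joint ranges: [-2.89, 2.89], [-0.75, 2.08], [0.22, 2.7], [-1.18, 4.32], [0.11, 2.71], [-2.7, 2.7]. Speed limits (rad/s): [2.57, 2.57, 3.14, 3.14, 3.14, 3.14].

INTERFACE

Orientations are given as a unit quaternion [w, x, y, z].
In Python, from rig import manip, get_image, get_calibration, ticket gives the robot as it stands. The module is installed in compiled form; this text tells all that it offers.
- The arm moves only by the tool arm_command, never from a script. Its argument "series" is text: rows parted by semicolons, each of 7 numbers parted by spaces: the shift along the tool's x, y, z in units of 0.1 m (1.0 is 0.1 m), then the turn, a rotation vector about the tool's x, y, z in units of pi rad (1.0 is pi rad), then the opening, from -1 (shut) to 1 (fully open), so that 0 is half open. In form: tx ty tz rx ry rz claw; .... A call has 1 to 12 rows; each row shifts and turns the commanded pose from where the row before left it, along the tool's axes as they then stand; what a row does not reach is not made up. A row lasts 1/12 s, in which the tool goes at most 41.7 mm and 7.16 degrees, less where a joint would pass 70% of its speed; a pose out of reach is approached as far as the arm can. A call with a number of a shift or a turn outside -1 to 1 is refused whole. A call with a gripper value outside its range is refused whole. The fingers move at their own pace and stop on an object; "squeeze" is the grip in N (left out, the last holds). Time passes only in rows, so rows that do not move let the fingers close. It gives the time, the measured TCP pose, the force and the opening at its end, in the units of the state.
- manip.get_state(): the state, without advancing time (a new reading comes with each control period).
- get_image(name): name is "scene" or "top" or "wrist"; returns the picture (400x640x3 uint8, red, green, blue); there is no depth.
- get_calibration(name): a dict with "fx", "fy", "cx", "cy" (pixels), "cam_to_world" (4x4, takes a point from camera to world coordinates); the wrist camera has in their place "tool_from_camera" (4x4, takes a point from camera to tool coordinates, whose origin is the TCP and whose axes are the tool frame's). Camera axes: x right, y down, z forward; pixel columns grow to the right and rows downward; lengths in m; the calibration is good to about 2 mm. A picture is of the moment at which its call begins: read the wrist's pose just before it. get_calibration takes no time and is no camera call.
- ticket.sign_off(): hands the job in, once; it reports no verdict.
The state is a dict: "clock": time; "qpos": joint angles; "qd": joint speeds; "effort": joint torques, N m; "position": TCP position; "ee_rot": TCP orientation; "contact_force": force on the tool from outside, world axes, zero at the start; "moment": the same for the moment, N m; "width": finger opening in m.
Only numpy, scipy, OpenCV 4.12 (cv2) and the standard library are available. Lean on these libraries where they do the work, as an engineer would, in place of code of your own. Each camera call takes 0.05 s, during which the arm holds its last target. There are 200 camera calls.

## Working session

There is one attempt and no reset: what is moved stays moved. The work goes in short steps, Python scripts to look and compute and a tool call to move; the robot and the scene stay as the last step left them, time stands still between calls to the robot, and variables do not carry over. Pictures are saved under pics/ and viewed, about 8 in all and at most 12, crops included, and the job is handed in when it is done.

Besides the shell and the picture viewer there is one more tool, called after "Emit:" as name(argument=value, ...), one argument or row to a line, values as JSON. arm_command: Moves the arm, as the interface text tells. Shifts and turns lie within -1 to 1; 1 stands for 0.1 m of shift or pi rad of turn. Its arguments: {"type":"object","properties":{"series":{"type":"string"},"squeeze":{"type":"number"}},"required":["series"]}

```bash
mkdir -p pics; ls; python3 - <<'E'
from rig import manip,get_image,get_calibration
import cv2,json,numpy as np
s=manip.get_state()
for k,v in s.items(): print(k,np.round(v,4).tolist())
for n in("scene","top"):
    im=get_image(n); cv2.imwrite(f"pics/{n}0.png",im[:,:,::-1]); c=get_calibration(n); print(n,{k:np.round(v,4).tolist() for k,v in c.items()})
c=get_calibration("wrist");print({k:np.round(v,4).tolist() for k,v in c.items()})
E
```

```text
pics
clock 0.0
qpos [-1.313, 0.2766, 1.5061, -0.0, 1.3607, -0.121]
qd [0.001, -0.0007, 0.0012, 0.0003, 0.0008, -0.0019]
effort [-0.002, -41.6773, -24.5803, -0.0009, 0.011, -0.0]
position [0.2125, -0.5337, 0.2304]
ee_rot [-0.1325, -0.6944, -0.1338, 0.6945]
contact_force [0.9511, -0.8189, 0.2967]
moment [-0.0631, 0.0627, -0.0221]
width 0.0854
scene {'fx': 485.8349, 'fy': 485.8349, 'cx': 328.3214, 'cy': 206.8946, 'cam_to_world': [[-0.1161, 0.7005, -0.7041, 1.636], [0.9932, 0.0762, -0.0879, 0.1711], [-0.0079, -0.7095, -0.7046, 1.2073], [0.0, 0.0, 0.0, 1.0]]}
top {'fx': 453.0762, 'fy': 453.0762, 'cx': 319.6931, 'cy': 197.9893, 'cam_to_world': [[0.0008, -0.9976, 0.0697, 0.4308], [-1.0, -0.0014, -0.0081, 0.0242], [0.0082, -0.0697, -0.9975, 1.3561], [0.0, 0.0, 0.0, 1.0]]}
{'fx': 331.3118, 'fy': 331.3118, 'cx': 322.1833, 'cy': 201.817, 'tool_from_camera': [[0.0005, -0.2805, 0.9598, -0.1424], [1.0, 0.0007, -0.0003, -0.0001], [-0.0006, 0.9598, 0.2805, -0.0715], [0.0, 0.0, 0.0, 1.0]]}
```

View pics/scene0.png

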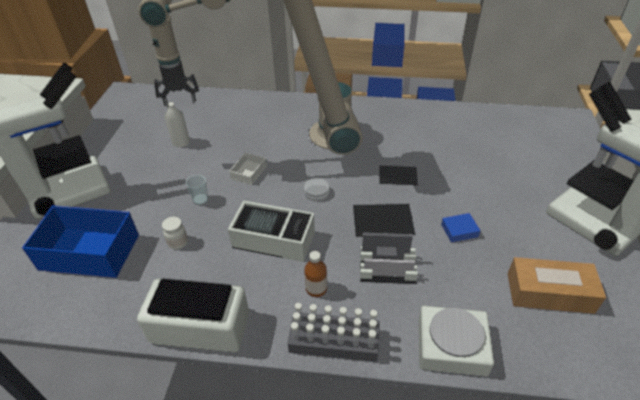

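View pics/top0.png

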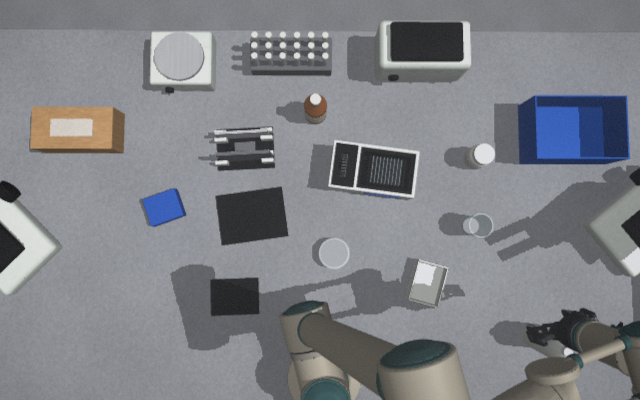

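The scene view shows the chamber at about (272,229) with its drive housing toward +y, the rack and grey cover at (388,255), the large mat at (383,219) and the small mat at (398,175). The top view shows the chamber at (374,169), the rack at (245,148) and the large mat at (252,215).

```bash
cat > h.py <<'E'
from rig import manip,get_image,get_calibration,ticket
import numpy as np,cv2
from scipy.spatial.transform import Rotation as Ro
def rot(q): return Ro.from_quat([q[1],q[2],q[3],q[0]])
def cam(n,s=None):
    c=get_calibration(n)
    if n!="wrist": return c,np.array(c["cam_to_world"])
    s=s or manip.get_state(); T=np.eye(4); T[:3,:3]=rot(s["ee_rot"]).as_matrix(); T[:3,3]=s["position"]
    return c,T@np.array(c["tool_from_camera"])
def onplane(ct,uv,z):
    c,T=ct; uv=np.atleast_2d(uv).astype(float)
    d=np.c_[(uv[:,0]-c["cx"])/c["fx"],(uv[:,1]-c["cy"])/c["fy"],np.ones(len(uv))]@T[:3,:3].T
    return T[:3,3]+d*((z-T[2,3])/d[:,2])[:,None]
def proj(ct,P):
    c,T=ct; p=(np.atleast_2d(P)-T[:3,3])@T[:3,:3]
    return np.c_[c["cx"]+c["fx"]*p[:,0]/p[:,2],c["cy"]+c["fy"]*p[:,1]/p[:,2]]
def tri(cts,uvs):
    A=np.zeros((3,3));b=np.zeros(3)
    for ct,uv in zip(cts,uvs):
        o=ct[1][:3,3];d=onplane(ct,uv,0)[0]-o;d/=np.linalg.norm(d);M=np.eye(3)-np.outer(d,d);A+=M;b+=M@o
    return np.linalg.solve(A,b)
# tool rotation: pointing direction pitched 'pitch' from down toward +x', yaw of chamber-like frame; jaws along +-y'
def Rt(yaw,pitch=0,sgn=1):
    x=np.array([np.sin(pitch),0,-np.cos(pitch)]);y=np.array([0,sgn,0.]);z=np.cross(x,y)
    return Ro.from_euler('z',yaw)*Ro.from_matrix(np.c_[x,y,z])
def delta(P,R):
    """total needed in tool units from current measured pose"""
    s=manip.get_state();R0=rot(s["ee_rot"])
    t=R0.inv().apply(np.array(P)-s["position"])/.1;r=(R0.inv()*R).as_rotvec()/np.pi
    print("shift",t.round(3),"turn",r.round(4),"rows>=",max(np.linalg.norm(t)/.41,np.linalg.norm(r)/.0395).round(1))
def shot(n,name,s=None):
    im=get_image(n)[:,:,::-1].copy();cv2.imwrite(f"pics/{name}.png",im);return im
E
python3 - <<'E'
from h import *
t=cam("top"); s=manip.get_state();print(rot(s["ee_rot"]).as_matrix().round(3))
print("chamber",onplane(t,[(335,141),(418,150),(413,197),(330,188)],.09).round(3))
print("mat",onplane(t,[(216,195),(281,188),(288,236),(222,244)],.004).round(3))
print("rack",onplane(t,[(212,135),(272,130),(274,162),(212,162),(245,155)],.038).round(3))
print("bot",onplane(t,[(316,110)],0),"dish",onplane(t,[(334,253)],0))
E
```

```text
[[-0.     0.37  -0.929]
 [ 0.002 -0.929 -0.37 ]
 [-1.    -0.002 -0.   ]]
chamber [[ 0.681 -0.029  0.09 ]
 [ 0.656 -0.264  0.09 ]
 [ 0.522 -0.248  0.09 ]
 [ 0.547 -0.015  0.09 ]]
mat [[0.534 0.323 0.004]
 [0.555 0.129 0.004]
 [0.412 0.107 0.004]
 [0.388 0.303 0.004]]
rack [[0.708 0.33  0.038]
 [0.723 0.154 0.038]
 [0.628 0.147 0.038]
 [0.628 0.329 0.038]
 [0.649 0.233 0.038]]
bot [[0.79383943 0.02463862 0.        ]] dish [[ 0.36152114 -0.02952031  0.        ]]
```

```bash
cat >> h.py <<'E'
def step(P,R,N=None,s=None):
    """equal per-row body increment reaching (P,R) in N rows"""
    s=s or manip.get_state();R0=rot(s["ee_rot"]);t=R0.inv().apply(np.array(P)-s["position"]);r=(R0.inv()*R).as_rotvec()
    n=int(np.ceil(max(np.linalg.norm(t)/.038,np.linalg.norm(r)/.12)))
    N=max(N or n,1);d=Ro.from_rotvec(r/N).as_matrix();M=sum(np.linalg.matrix_power(d,k) for k in range(N))
    print("rows",N,"min",n,"each",(np.linalg.solve(M,t)/.1).round(3),(r/N/np.pi).round(4))
E
python3 - <<'E'
from h import *
step([.605,-.14,.26],Rt(-.104,0,-1))
E
```

```text
rows 15 min 15 each [-0.019 -0.222 -0.302] [0.0102 0.     0.    ]
```

Emit:
arm_command(
  series="-0.02 -0.222 -0.302 0.0102 0 0 -1;-0.02 -0.222 -0.302 0.0102 0 0 -1;-0.02 -0.222 -0.302 0.0102 0 0 -1;-0.02 -0.222 -0.302 0.0102 0 0 -1;-0.02 -0.222 -0.302 0.0102 0 0 -1;-0.02 -0.222 -0.302 0.0102 0 0 -1;-0.02 -0.222 -0.302 0.0102 0 0 -1;-0.02 -0.222 -0.302 0.0102 0 0 -1;-0.02 -0.222 -0.302 0.0102 0 0 -1;-0.02 -0.222 -0.302 0.0102 0 0 -1;-0.02 -0.222 -0.302 0.0102 0 0 -1;-0.02 -0.222 -0.302 0.0102 0 0 -1",
  squeeze=40,
)

```text
clock: 1.1
position: [0.5129, -0.2006, 0.2552]
ee_rot: [0.003, -0.707, 0.002, 0.707]
contact_force: [-0.4, -1.2, -0.3]
width: -0.0001
```

Emit:
arm_command(
  series="-0.02 -0.222 -0.302 0.0102 0 0 -1;-0.02 -0.222 -0.302 0.0102 0 0 -1;-0.02 -0.222 -0.302 0.0102 0 0 -1;0 0 0 0 0 0 -1;0 0 0 0 0 0 -1",
)

```text
clock: 1.52
position: [0.6062, -0.138, 0.2601]
ee_rot: [0.035, -0.706, 0.035, 0.707]
contact_force: [-0.7, 0.1, 0.0]
width: -0.0
```

```bash
python3 - <<'E'
from h import *
s=manip.get_state();print(s["position"],s["width"],np.round(s["qpos"],3),np.round(s["contact_force"],2),s["clock"]);print(rot(s["ee_rot"]).as_matrix().round(3))
shot("wrist","w1")
print(get_calibration("wrist").keys())
E
```

```text
[ 0.6061722  -0.1379677   0.26010593] -1.2524443107267284e-05 [-0.336  0.334  1.348 -0.     1.461  1.334] [-0.7   0.09  0.  ] 1.5167
[[-0.002 -0.098 -0.995]
 [ 0.    -0.995  0.098]
 [-1.    -0.     0.002]]
dict_keys(['fx', 'fy', 'cx', 'cy', 'tool_from_camera'])
```

View pics/w1.png

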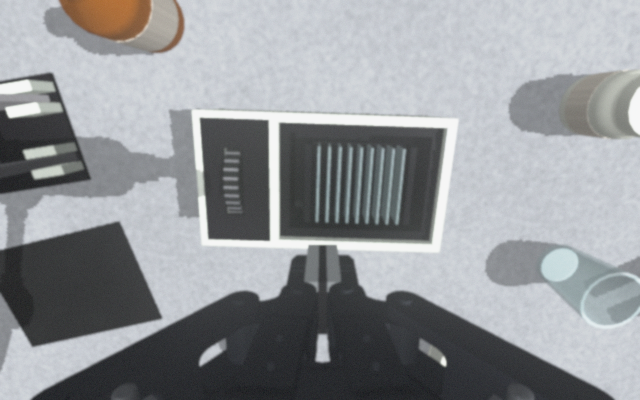

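The wrist view shows the chamber's rim corners at about (193,110), (458,119), (441,251) and (202,245). The ribbed wheel is at (233,181), and the slides are centred at (360,183).

```bash
cat >> h.py <<'E'
def rectfit(ct,mask,z,seed=None):
    n,l,st,ce=cv2.connectedComponentsWithStats(mask.astype(np.uint8))
    k=l[seed[1],seed[0]] if seed else 1+st[1:,4].argmax()
    assert k>0
    c,_=cv2.findContours((l==k).astype(np.uint8),cv2.RETR_EXTERNAL,cv2.CHAIN_APPROX_NONE)
    p=onplane(ct,max(c,key=len)[:,0],z)[:,:2]
    (cx,cy),(w,h),a=cv2.minAreaRect((p*1000).astype(np.float32));a=np.radians(a)
    while a>np.pi/4:a-=np.pi/2;w,h=h,w
    return np.array([cx,cy])/1000,w,h,a,st[k]
E
python3 - <<'E'
from h import *
im=cv2.imread("pics/w1.png");ct=cam("wrist");g=im.min(2)
w=(g>215).astype(np.uint8)
n,l,st,ce=cv2.connectedComponentsWithStats(w)
print([st[i].tolist() for i in range(1,n) if st[i,4]>200])
print("rim",rectfit(ct,l==l[114,320] if l[114,320] else w,.09,(320,115)))
dark=(im.max(2)<75)
m=dark.copy();m[:,:196]=0;m[:,272:]=0;m[:115]=0;m[244:]=0
print("panel",rectfit(ct,m,.09,(250,140)))
# wheel ribs
r=(g>85);r[:,:206]=0;r[:,262:]=0;r[:125]=0;r[236:]=0
v,u=np.nonzero(r);print("ribs px",u.min(),u.max(),v.min(),v.max(),u.mean(),v.mean(),"at .102",onplane(ct,[(u.mean(),v.mean()),((u.min()+u.max())/2,(v.min()+v.max())/2)],.103))
k=(l==l[115,320]);v,u=np.nonzero(k);print(u.min(),u.max(),v.min(),v.max())
E
```

```text
[[0, 80, 32, 14, 330], [629, 87, 11, 47, 377], [6, 103, 35, 14, 340], [192, 109, 267, 145, 6977]]
rim (array([ 0.60092041, -0.13907336]), 135.37594604492188, 245.5818328857422, np.float64(-0.13352623652466522), array([ 192,  109,  267,  145, 6977], dtype=int32))
panel (array([ 0.65109973, -0.07568876]), 0.0, 0.0, np.float64(0.0), array([250, 140,   1,   1,   1], dtype=int32))
ribs px 206 241 148 235 228.3495575221239 185.9439528023599 at .102 [[ 0.61241434 -0.0517968   0.103     ]
 [ 0.60759732 -0.04633255  0.103     ]]
192 458 109 253
```

```bash
python3 - <<'E'
from h import *
step([.6124,-.0534,.120],Rt(-.132,0,-1))
E
```

```text
rows 5 min 5 each [ 0.281 -0.172  0.004] [ 0.002   0.0002 -0.    ]
```

Emit:
arm_command(
  series="0.281 -0.172 0.004 0.002 0 0 -1;0.281 -0.172 0.004 0.002 0 0 -1;0.281 -0.172 0.004 0.002 0 0 -1;0.281 -0.172 0.004 0.002 0 0 -1;0.281 -0.172 0.004 0.002 0 0 -1;0.06 0 0 0 0 0 -1;0.04 0 0 0 0 0 -1;0.02 0 0 0 0 0 -1;0.01 0 0 0 0 0 -1;0 0 0 0 0 0 -1",
)

```text
clock: 2.4
position: [0.6138, -0.0551, 0.1093]
ee_rot: [-0.047, 0.706, -0.048, -0.705]
contact_force: [1.4, -0.5, 0.0]
width: -0.0
```

Emit:
arm_command(
  series="0.01 0 0 0 0 0 -1;0.01 0 0 0 0 0 -1;0.01 0 0 0 0 0 -1;0 0 0 0 0 0 -1",
)

```text
clock: 2.73
position: [0.6131, -0.0538, 0.1049]
ee_rot: [-0.047, 0.706, -0.047, -0.705]
contact_force: [0.2, -0.7, 0.2]
width: -0.0
```

Emit:
arm_command(
  series="0.01 0 0 0 0 0 -1;0.01 0 0 0 0 0 -1;0 0 0 0 0 0 -1",
)

```text
clock: 2.98
position: [0.6129, -0.0536, 0.1025]
ee_rot: [0.047, -0.705, 0.047, 0.706]
contact_force: [-0.3, 0.3, 0.4]
width: 0.0004
```

Emit:
arm_command(
  series="0.01 0 0 0 0 0 -1;0.01 0 0 0 0 0 -1;0 0 0 0 0 0 -1",
)

```text
clock: 3.23
position: [0.6132, -0.0537, 0.1009]
ee_rot: [-0.047, 0.706, -0.047, -0.705]
contact_force: [-1.4, 0.6, 2.8]
width: -0.0001
```

Emit:
arm_command(
  series="-0.08 0 0 0 0 0 -1;0 0 0.17 0 0 0 -1;0.08 0 0 0 0 0 -1;0.035 0 0 0 0 0 -1;0 0 0 0 0 0 -1",
)

```text
clock: 3.65
position: [0.5955, -0.0513, 0.0968]
ee_rot: [0.047, -0.705, 0.047, 0.706]
contact_force: [-2.6, 0.7, 5.5]
width: -0.0001
```

Emit:
arm_command(
  series="0 0 -0.04 0 0 0 -1;0 0 -0.04 0 0 0 -1;0 0 -0.04 0 0 0 -1;0 0 -0.04 0 0 0 -1;0 0 0 0 0 0 -1",
)

```text
clock: 4.07
position: [0.6131, -0.0536, 0.0979]
ee_rot: [-0.047, 0.706, -0.047, -0.705]
contact_force: [-1.8, 0.2, 6.4]
width: -0.0001
```

Emit:
arm_command(
  series="0 0 -0.04 0 0 0 -1;0 0 -0.04 0 0 0 -1;0 0 -0.04 0 0 0 -1;0 0 -0.04 0 0 0 -1",
)

```text
clock: 4.4
position: [0.6282, -0.0556, 0.0978]
ee_rot: [0.047, -0.705, 0.047, 0.706]
contact_force: [-2.5, 1.3, 4.7]
width: 0.0001
```

Emit:
arm_command(
  series="-0.08 0 0 0 0 0 -1;0 0 0.33 0 0 0 -1;0.08 0 0 0 0 0 -1;0.018 0 0 0 0 0 -1;0 0 -0.042 0 0 0 -1;0 0 -0.042 0 0 0 -1;0 0 -0.042 0 0 0 -1;0 0 -0.042 0 0 0 -1;0 0 -0.042 0 0 0 -1;0 0 -0.042 0 0 0 -1;0 0 -0.042 0 0 0 -1;0 0 -0.042 0 0 0 -1",
)

```text
clock: 5.4
position: [0.6299, -0.0557, 0.0968]
ee_rot: [-0.047, 0.706, -0.047, -0.705]
contact_force: [-2.4, 1.7, 6.0]
width: 0.0002
```

Emit:
arm_command(
  series="-0.08 0 0 0 0 0 -1;0 0 0.33 0 0 0 -1;0.08 0 0 0 0 0 -1;0 0 -0.042 0 0 0 -1;0 0 -0.042 0 0 0 -1;0 0 -0.042 0 0 0 -1;0 0 -0.042 0 0 0 -1",
)

```text
clock: 5.98
position: [0.6097, -0.0532, 0.0961]
ee_rot: [0.047, -0.703, 0.047, 0.708]
contact_force: [-6.2, 0.6, 9.7]
width: 0.0001
```

Emit:
arm_command(
  series="0 0 -0.042 0 0 0 -1;0 0 -0.042 0 0 0 -1;0 0 -0.042 0 0 0 -1;0 0 -0.042 0 0 0 -1",
)

```text
clock: 6.32
position: [0.6282, -0.0557, 0.0966]
ee_rot: [0.047, -0.705, 0.047, 0.706]
contact_force: [-3.3, 0.4, 6.8]
width: -0.0
```

```bash
python3 - <<'E'
from h import *
im=shot("wrist","w2");a=cv2.imread("pics/w1.png")
cv2.imwrite("pics/w2c.png",cv2.resize(im[:, 150:640],None,fx=1.3,fy=1.3))
E
```

```text
(no output)
```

View pics/w2c.png

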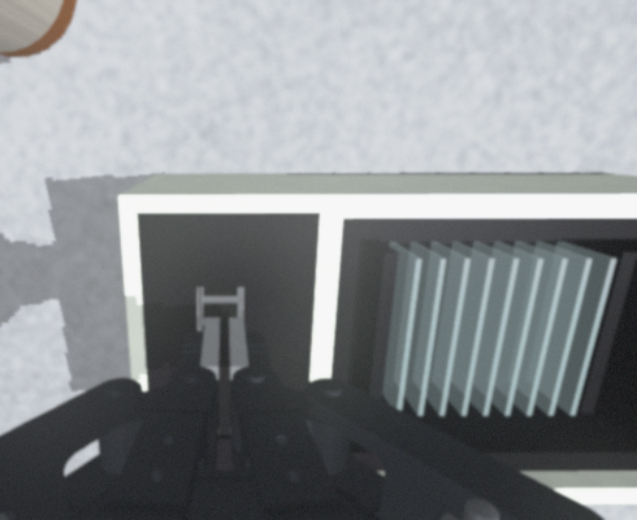

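The wrist crop shows the fingertip on the wheel at about (222,330), centred in the slot, and the slides standing at (500,330). I'll keep stroking and read the force in mid-stroke.

Emit:
arm_command(
  series="-0.08 0 0 0 0 0 -1;0 0 0.33 0 0 0 -1;0.08 0 0 0 0 0 -1;0.005 0 -0.042 0 0 0 -1;0 0 -0.042 0 0 0 -1;0 0 -0.042 0 0 0 -1;0 0 -0.042 0 0 0 -1",
)

```text
clock: 6.95
position: [0.6097, -0.0531, 0.0957]
ee_rot: [0.047, -0.703, 0.047, 0.708]
contact_force: [-6.7, 1.7, 9.3]
width: -0.0002
```

Emit:
arm_command(
  series="0 0 -0.042 0 0 0 -1;0 0 -0.042 0 0 0 -1;0 0 -0.042 0 0 0 -1;0 0 -0.042 0 0 0 -1",
)

```text
clock: 7.28
position: [0.6284, -0.0557, 0.0963]
ee_rot: [0.047, -0.705, 0.047, 0.707]
contact_force: [-4.9, 0.4, 7.8]
width: -0.0
```

Emit:
arm_command(
  series="-0.08 0 0 0 0 0 -1;0 0 0.33 0 0 0 -1;0.08 0 0 0 0 0 -1;0 0 -0.042 0 0 0 -1;0 0 -0.042 0 0 0 -1;0 0 -0.042 0 0 0 -1;0 0 -0.042 0 0 0 -1",
)

```text
clock: 7.87
position: [0.6104, -0.0532, 0.0958]
ee_rot: [0.047, -0.703, 0.047, 0.708]
contact_force: [-6.7, 1.5, 10.2]
width: -0.0002
```

Emit:
arm_command(
  series="0 0 -0.042 0 0 0 -1;0 0 -0.042 0 0 0 -1;0 0 -0.042 0 0 0 -1;0 0 -0.042 0 0 0 -1",
)

```text
clock: 8.2
position: [0.6291, -0.0558, 0.0963]
ee_rot: [0.047, -0.705, 0.047, 0.706]
contact_force: [-3.8, -0.0, 7.8]
width: 0.0
```

```bash
python3 - <<'E'
from h import *
step([.606,-.138,.26],Rt(-.098,0,-1))
E
```

```text
rows 5 min 5 each [-0.327  0.169  0.027] [-0.0022  0.0002 -0.    ]
```

Emit:
arm_command(
  series="-0.327 0.169 0.027 -0.0022 0 0 -1;-0.327 0.169 0.027 -0.0022 0 0 -1;-0.327 0.169 0.027 -0.0022 0 0 -1;-0.327 0.169 0.027 -0.0022 0 0 -1;-0.327 0.169 0.027 -0.0022 0 0 -1;0 0 0 0 0 0 -1",
)

```text
clock: 8.7
position: [0.6097, -0.1426, 0.2665]
ee_rot: [-0.033, 0.711, -0.038, -0.701]
contact_force: [-0.9, 0.3, 0.5]
width: 0.0
```

```bash
python3 - <<'E'
from h import *
s=manip.get_state();print(s["position"])
im=shot("wrist","w3");ct=cam("wrist",s);a=cv2.imread("pics/w1.png")
for z in(.100,.09,.08,.075,.07): print(z,proj(ct,[[.5963,-.1738,z]]).round(1))
cv2.imwrite("pics/cmp.png",np.vstack([cv2.resize(x[90:270,180:470],None,fx=1.65,fy=1.65) for x in(a,im)]))
E
```

```text
[ 0.60969464 -0.14260159  0.26653108]
0.1 [[354.9 195.4]]
0.09 [[353.9 192.9]]
0.08 [[353.  190.6]]
0.075 [[352.5 189.4]]
0.07 [[352.1 188.3]]
```

View pics/cmp.png

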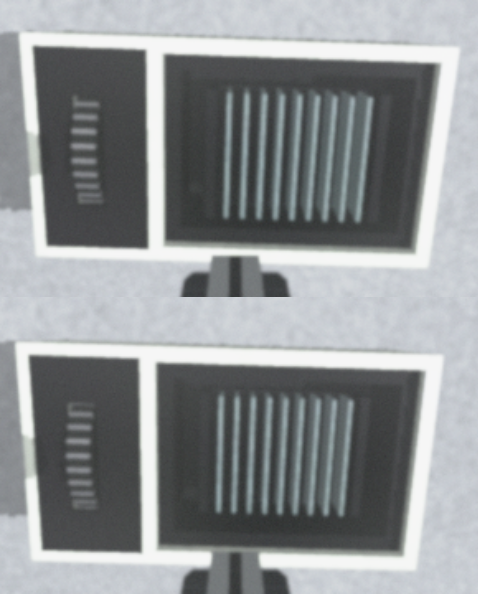

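The comparison shows the slides sank between the two views: the row's lower ends shrank from 134 px to 124 px wide. I'll add two firmer strokes and check whether anything still changes.

```bash
python3 - <<'E'
from h import *
step([.5955,-.0512,.103],Rt(-.132,0,-1))
E
```

```text
rows 5 min 5 each [ 0.32  -0.175  0.048] [ 0.002  -0.0006 -0.0002]
```

Emit:
arm_command(
  series="0.32 -0.175 0.048 0.002 0 0 -1;0.32 -0.175 0.048 0.002 0 0 -1;0.32 -0.175 0.048 0.002 0 0 -1;0.32 -0.175 0.048 0.002 0 0 -1;0.32 -0.175 0.048 0.002 0 0 -1;0 0 0 0 0 0 -1",
)

```text
clock: 9.25
position: [0.5867, -0.0438, 0.0922]
ee_rot: [0.047, -0.7, 0.044, 0.711]
contact_force: [-5.2, 4.1, 5.8]
width: -0.0002
```

Emit:
arm_command(
  series="-0.15 0 0 0 0 0 -1;0 0 0 0 0 0 -1;0 0 0 0 0 0 -1;0 0 0 0 0 0 -1",
)

```text
clock: 9.58
position: [0.5932, -0.0492, 0.114]
ee_rot: [-0.046, 0.706, -0.046, -0.705]
contact_force: [-0.5, -0.4, -0.2]
width: 0.0001
```

```bash
python3 - <<'E'
from h import *
print(manip.get_state()["position"])
step([.5955,-.0512,.103],Rt(-.132,0,-1),1)
E
```

```text
[ 0.59322599 -0.04919752  0.11403801]
rows 1 min 1 each [ 0.11   0.017 -0.025] [ 0.0005 -0.0004 -0.0001]
```

Emit:
arm_command(
  series="0.11 0.017 -0.02 0 0 0 -1;0.075 0 0 0 0 0 -1;0 0 -0.042 0 0 0 -1;0 0 -0.042 0 0 0 -1;0 0 -0.042 0 0 0 -1;0 0 -0.042 0 0 0 -1;0 0 -0.042 0 0 0 -1;0 0 -0.042 0 0 0 -1;0 0 -0.042 0 0 0 -1;0 0 -0.042 0 0 0 -1",
)

```text
clock: 10.42
position: [0.6241, -0.0547, 0.095]
ee_rot: [0.046, -0.703, 0.046, 0.708]
contact_force: [-6.4, 2.0, 11.1]
width: -0.0004
```

Emit:
arm_command(
  series="-0.08 0 0 0 0 0 -1;0 0 0.33 0 0 0 -1;0.08 0 0 0 0 0 -1;0 0 -0.042 0 0 0 -1;0 0 -0.042 0 0 0 -1;0 0 -0.042 0 0 0 -1;0 0 -0.042 0 0 0 -1;0 0 -0.042 0 0 0 -1;0 0 -0.042 0 0 0 -1;0 0 -0.042 0 0 0 -1;0 0 -0.042 0 0 0 -1",
)

```text
clock: 11.33
position: [0.6249, -0.0547, 0.0951]
ee_rot: [0.046, -0.703, 0.046, 0.708]
contact_force: [-6.7, 1.1, 10.1]
width: -0.0002
```

Emit:
arm_command(
  series="-0.327 0.169 0.027 -0.0022 0 0 -1;-0.327 0.169 0.027 -0.0022 0 0 -1;-0.327 0.169 0.027 -0.0022 0 0 -1;-0.327 0.169 0.027 -0.0022 0 0 -1;-0.327 0.169 0.027 -0.0022 0 0 -1;0 0 0 0 0 0 -1;0 0 0 0 0 0 -1;0 0 0 0 0 0 -1",
)

```text
clock: 12.0
position: [0.6044, -0.1372, 0.257]
ee_rot: [0.034, -0.705, 0.034, 0.707]
contact_force: [-0.3, 0.7, -0.6]
width: -0.0001
```

```bash
python3 - <<'E'
from h import *
s=manip.get_state();print(s["position"],np.round(s["contact_force"],1))
im=shot("wrist","w4")
Z={"w1":.2601,"w3":.2665,"w4":s["position"][2]}
for n,z in Z.items():
    a=cv2.imread(f"pics/{n}.png").astype(float)
    g=a[190:205].mean(0).sum(1)  # row band mid
    w=np.nonzero(g[150:480]>560)[0]+150
    sl=a[195:215].mean(0);t=(sl[:,0]-sl[:,2]) # cyan-ness
    i=np.arange(285,440);pk=[k for k in i if t[k]==t[k-4:k+5].max() and t[k]>12]
    # subpixel
    f=lambda k:k+.5*(t[k-1]-t[k+1])/(t[k-1]-2*t[k]+t[k+1])
    gr=np.split(w,np.nonzero(np.diff(w)>3)[0]+1)
    print(n,z,[round(f(k),1) for k in pk],[(x[0],x[-1]) for x in gr])
E
```

```text
[ 0.60444356 -0.13718699  0.256952  ] [-0.3  0.7 -0.6]
w1 0.2601 [np.float64(317.1), np.float64(327.1), np.float64(337.1), np.float64(347.3), np.float64(357.3), np.float64(367.7), np.float64(377.7), np.float64(388.1), np.float64(398.2)] [(np.int64(150), np.int64(176)), (np.int64(198), np.int64(204)), (np.int64(270), np.int64(278)), (np.int64(438), np.int64(479))]
w3 0.2665 [np.float64(312.4), np.float64(321.8), np.float64(331.2), np.float64(340.4), np.float64(350.0), np.float64(359.5), np.float64(368.8), np.float64(378.1), np.float64(387.7)] [(np.int64(150), np.int64(173)), (np.int64(196), np.int64(200)), (np.int64(266), np.int64(274)), (np.int64(430), np.int64(479))]
w4 0.25695199979719097 [np.float64(317.7), np.float64(327.3), np.float64(337.0), np.float64(346.7), np.float64(356.4), np.float64(366.0), np.float64(375.8), np.float64(385.6), np.float64(395.2)] [(np.int64(150), np.int64(175)), (np.int64(198), np.int64(203)), (np.int64(270), np.int64(279)), (np.int64(440), np.int64(479))]
```

```bash
python3 - <<'E'
from h import *
s=manip.get_state();ct=cam("wrist",s);im=cv2.imread("pics/w4.png")
print(rectfit(ct,im.min(2)>215,.09,(320,int(np.nonzero(im[:180,320].min(1)>215)[0].mean()))))
print(np.round(s["qpos"],3))
step([.61,.235,.30],Rt(0,0,-1))
E
```

```text
(array([ 0.60206091, -0.13760239]), 135.33738708496094, 245.00047302246094, np.float64(-0.13111567626398002), array([ 191,  106,  271,  148, 7247], dtype=int32))
[-0.335  0.334  1.358  0.     1.453  1.331]
rows 10 min 10 each [-0.043 -0.372  0.014] [-0.003   0.0001  0.    ]
```

Emit:
arm_command(
  series="-0.045 -0.372 0.014 -0.003 0 0 -1;-0.045 -0.372 0.014 -0.003 0 0 -1;-0.045 -0.372 0.014 -0.003 0 0 -1;-0.045 -0.372 0.014 -0.003 0 0 -1;-0.045 -0.372 0.014 -0.003 0 0 -1;-0.045 -0.372 0.014 -0.003 0 0 -1;-0.045 -0.372 0.014 -0.003 0 0 -1;-0.045 -0.372 0.014 -0.003 0 0 -1;-0.045 -0.372 0.014 -0.003 0 0 -1;-0.045 -0.372 0.014 -0.003 0 0 -1;0 0 0 0 0 0 0.7;0 0 0 0 0 0 0.7",
)

```text
clock: 13.05
position: [0.6097, 0.2373, 0.3009]
ee_rot: [-0.002, -0.706, -0.001, 0.709]
contact_force: [-0.1, -0.5, -0.8]
width: 0.023
```

```bash
python3 - <<'E'
from h import *
s=manip.get_state();print(s["position"],s["ee_rot"],np.round(s["qpos"],3))
im=shot("wrist","w5")
E
```

```text
[0.60969675 0.23733306 0.30093476] [-0.00154961 -0.70570358 -0.00074571  0.70850512] [ 0.265  0.375  1.189 -0.     1.582  1.833]
```

View pics/w5.png

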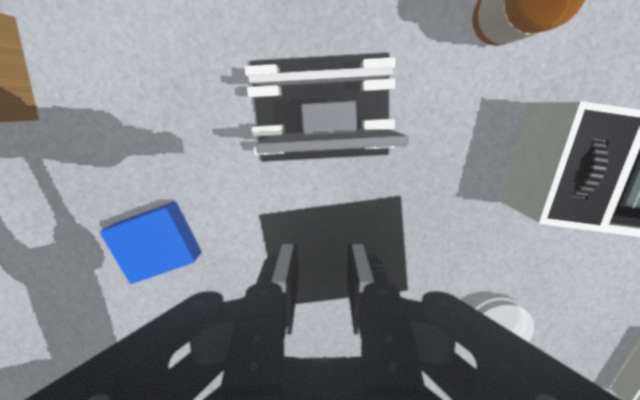

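The wrist view shows the rack at (322,108). The cover's top edge runs from (257,142) to (408,138), its handle is at (330,117) and the aluminium plate is at (322,75). The large mat is at (333,250).

```bash
python3 - <<'E'
import cv2
im=cv2.imread("pics/w5.png")
cv2.imwrite("pics/w5c.png",cv2.resize(im[45:170,235:425],None,fx=4,fy=4,interpolation=cv2.INTER_CUBIC))
E
```

```text
(no output)
```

View pics/w5c.png

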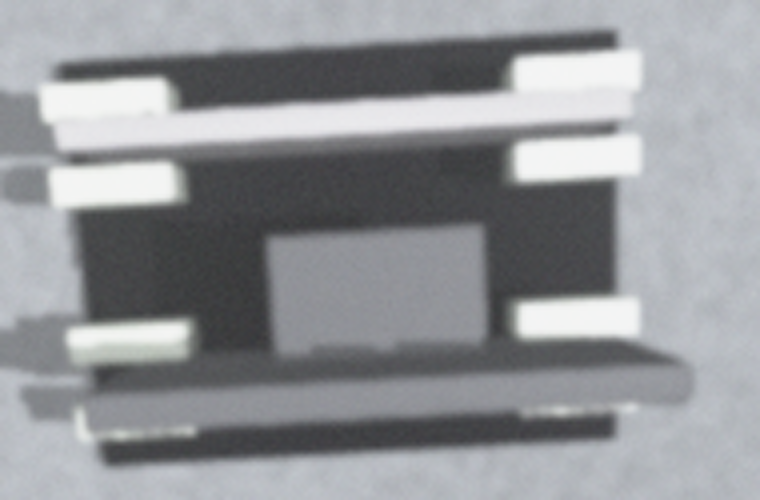

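```bash
python3 - <<'E'
from h import *
s=manip.get_state();ct=cam("wrist",s)
f=lambda L:np.array([(235+u/4,45+v/4) for u,v in L])
t=onplane(ct,f([(84,413),(691,383)]),.116);print("top edge",t.round(4),np.linalg.norm(t[1]-t[0]),"mid",t.mean(0).round(4),"yaw",np.arctan2(-(t[0]-t[1])[0],(t[0]-t[1])[1]))
h=onplane(ct,f([(266,237),(485,225)]),.068);print("handle outer",h.round(4),np.linalg.norm(h[1]-h[0]),h.mean(0).round(4))
p=onplane(ct,f([(55,138),(632,105)]),.076);print("plate",p.round(4),np.linalg.norm(p[1]-p[0]))
c=onplane(ct,f([(130,340),(577,318),(118,183),(577,158)]),.038);print("cheeks",c.round(4))
# two-view height of cover top edge: top camera
im=shot("top","t2");cv2.imwrite("pics/t2c.png",cv2.resize(im[120:175,200:300],None,fx=6,fy=6,interpolation=cv2.INTER_CUBIC))
ct2=cam("top");print(proj(ct2,t),proj(ct2,h))
E
```

```text
top edge [[0.6397 0.3006 0.116 ]
 [0.6472 0.1519 0.116 ]] 0.148841983702339 mid [0.6435 0.2262 0.116 ] yaw 0.050576565371643
handle outer [[0.6811 0.258  0.068 ]
 [0.6844 0.1986 0.068 ]] 0.05947800838640858 [0.6828 0.2283 0.068 ]
plate [[0.7058 0.3121 0.076 ]
 [0.7141 0.1623 0.076 ]] 0.15004309085006423
cheeks [[0.6514 0.301  0.038 ]
 [0.6581 0.1673 0.038 ]
 [0.696  0.3024 0.038 ]
 [0.7031 0.1696 0.038 ]]
[[215.86301301 153.63335721]
 [269.83964851 151.0499118 ]] [[234.65128329 142.1538931 ]
 [255.37738332 141.09323019]]
```

View pics/t2c.png

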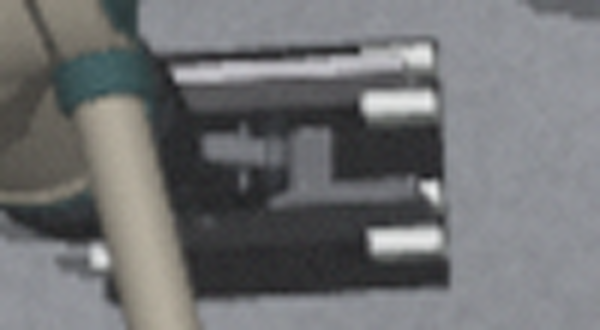

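```bash
cat >> h.py <<'E'
YL=.0506; NL=np.array([np.cos(YL),np.sin(YL),0]); MID=np.array([.6435,.2262,0]); p35=np.radians(35)
def grasp(s,g=.027,p=p35,z=.061,adv=.027):
    d=-np.sin(p)*NL+np.array([0,0,-np.cos(p)]); return MID+g*NL+[0,0,z]+(adv-s)*d
E
python3 - <<'E'
from h import *
s=manip.get_state();s=dict(s);
step(grasp(.15),Rt(YL,-p35,-1),s=s); print(grasp(.15),grasp(0))
E
```

```text
rows 6 min 6 each [ 0.173  0.009 -0.274] [-0.0027 -0.0322  0.0007]
[0.74092505 0.23113392 0.1617557 ] [0.6549987  0.22678233 0.03888289]
```

Emit:
arm_command(
  series="0.173 0.009 -0.274 -0.0027 -0.0322 0.0007 0.7;0.173 0.009 -0.274 -0.0027 -0.0322 0.0007 0.7;0.173 0.009 -0.274 -0.0027 -0.0322 0.0007 0.7;0.173 0.009 -0.274 -0.0027 -0.0322 0.0007 0.7;0.173 0.009 -0.274 -0.0027 -0.0322 0.0007 0.7;0.173 0.009 -0.274 -0.0027 -0.0322 0.0007 0.7;0 0 0 0 0 0 0.7;0 0 0 0 0 0 0.7;0 0 0 0 0 0 0.7",
)

```text
clock: 13.9
position: [0.7409, 0.2299, 0.1626]
ee_rot: [-0.021, -0.463, -0.012, 0.886]
contact_force: [-0.3, 0.6, 2.8]
width: 0.0724
```

```bash
python3 - <<'E'
from h import *
s=manip.get_state();print(s["position"],s["width"],np.round(s["qpos"],3),s["clock"])
step(grasp(.0),Rt(YL,-p35,-1)); step(grasp(.05),Rt(YL,-p35,-1))
E
```

```text
[0.74094334 0.22985172 0.16259326] 0.072417336786773 [0.176 1.066 0.314 0.106 2.362 1.751] 13.9
rows 4 min 4 each [ 0.377 -0.003 -0.001] [-0.0001 -0.0003  0.0002]
rows 3 min 3 each [ 0.336 -0.004 -0.001] [-0.0002 -0.0004  0.0003]
```

Emit:
arm_command(
  series="0.33 -0.004 0 0 0 0 0.7;0.33 -0.004 0 0 0 0 0.7;0.33 0 0 0 0 0 0.7;0.1 0 0 0 0 0 0.7;0.1 0 0 0 0 0 0.7;0.1 0 0 0 0 0 0.7;0.1 0 0 0 0 0 0.7;0 0 0 0 0 0 0.7;0 0 0 0 0 0 0.7",
)

```text
clock: 14.65
position: [0.6642, 0.2291, 0.0645]
ee_rot: [-0.021, -0.473, -0.014, 0.881]
contact_force: [0.1, 0.4, 1.2]
width: 0.0726
```

```bash
python3 - <<'E'
from h import *
s=manip.get_state();print(s["position"],np.round(s["contact_force"],1),np.round(s["qpos"],3));im=shot("wrist","w6")
step(grasp(.0),Rt(YL,-p35,-1))
E
```

```text
[0.66415134 0.22908964 0.06453011] [0.1 0.4 1.2] [0.191 0.912 0.887 0.087 1.921 1.716]
rows 1 min 1 each [ 0.252  0.019 -0.05 ] [ 0.0006 -0.008   0.0013]
```

View pics/w6.png

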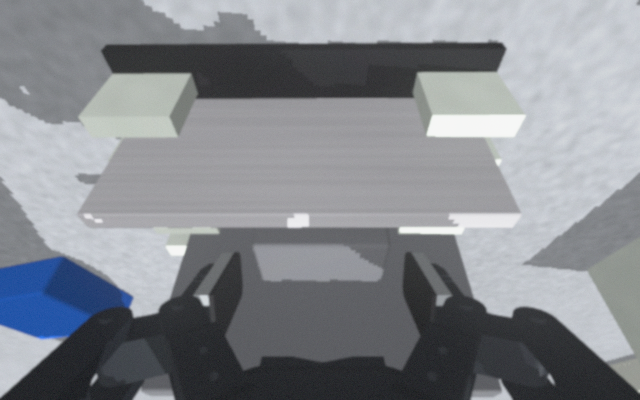

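The wrist view shows the handle at about (320,262), centred between the open fingers at columns 240 and 405, with the aluminium plate clear at row 220. I'll go in and close.

Emit:
arm_command(
  series="0.085 0.006 -0.017 0 -0.0027 0 0.7;0.085 0.006 -0.017 0 -0.0027 0 0.7;0.085 0.006 -0.017 0 -0.0027 0 0.7;0 0 0 0 0 0 0.7;0 0 0 0 0 0 0.7",
)

```text
clock: 15.12
position: [0.6538, 0.2265, 0.0301]
ee_rot: [-0.021, -0.455, -0.012, 0.89]
contact_force: [3.5, 1.2, 11.9]
width: 0.0725
```

Emit:
arm_command(
  series="0 0 0 0 0 0 0.2;0 0 0 0 0 0 0;0 0 0 0 0 0 0;0 0 0 0 0 0 0;0 0 0 0 0 0 0",
  squeeze=60,
)

```text
clock: 15.53
position: [0.6546, 0.2261, 0.0296]
ee_rot: [-0.021, -0.456, -0.012, 0.89]
contact_force: [4.9, -0.2, 11.9]
width: 0.0591
```

Emit:
arm_command(
  series="-0.081 0 0.058 0 0 0 0;-0.081 0 0.058 0 0 0 0;-0.081 0 0.058 0 0 0 0;-0.081 0 0.058 0 0 0 0;-0.16 0 0.115 0 0 0 0;-0.16 0 0.115 0 0 0 0;0 0 0 0 0 0 0;0 0 0 0 0 0 0",
)

```text
clock: 16.2
position: [0.6537, 0.2265, 0.1087]
ee_rot: [-0.022, -0.456, -0.012, 0.89]
contact_force: [-0.2, -0.2, -3.4]
width: 0.0594
```

```bash
python3 - <<'E'
from h import *
s=manip.get_state();print(s["position"],np.round(s["contact_force"],1),np.round(s["qpos"],3),s["width"]);im=shot("wrist","w7");im=shot("scene","s7")
cv2.imwrite("pics/v7.png",np.hstack([im[100:340,250:500],im[100:340,250:500]*0+cv2.resize(cv2.imread("pics/w7.png"),(384,240))[:, :250]]) if 0 else np.hstack([cv2.resize(im[130:300,300:470],(400,400)),cv2.imread("pics/w7.png")[:,120:520]]))
E
```

```text
[0.65365244 0.22652299 0.10869496] [-0.2 -0.2 -3.4] [0.189 0.891 0.844 0.093 2.024 1.723] 0.059436371401453435
```

View pics/v7.png

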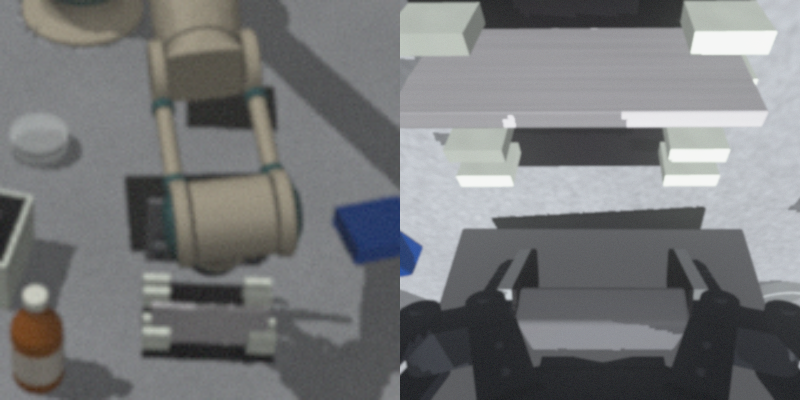

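The crops show the cover hanging clear above the rack and gripped on its handle, with the aluminium plate and rack undisturbed. Next I'll fit a quick planar arm model to see how far forward the tool can pitch over the mat.

```bash
cat > kin.py <<'E'
import numpy as np
from scipy.optimize import least_squares
D=[(.2766,1.5061,1.3607,.2125,-.5337,.2304),(.334,1.348,1.461,.6062,-.138,.2601),(.334,1.358,1.453,.6044,-.1372,.257),(.375,1.189,1.582,.6097,.2373,.3009),(1.066,.314,2.362,.7409,.2299,.1626),(.912,.887,1.921,.6642,.2291,.0645),(.891,.844,2.024,.6537,.2265,.1087)]
A=[];B=[]
for q2,q3,q5,x,y,z in D:
    a,b,c=q2,q2+q3,q2+q3+q5
    A+=[[np.sin(a),np.sin(b),np.sin(c),np.cos(b),0],[np.cos(a),np.cos(b),np.cos(c),-np.sin(b),1]];B+=[np.hypot(x,y),z]
k,r,*_=np.linalg.lstsq(A,B,rcond=1e-3); 
def ik(r,z,pitch):
    f=lambda q:[k[0]*np.sin(q[0])+k[1]*np.sin(q[0]+q[1])+k[2]*np.sin(np.pi-pitch)+k[3]*np.cos(q[0]+q[1])-r,k[0]*np.cos(q[0])+k[1]*np.cos(q[0]+q[1])+k[2]*np.cos(np.pi-pitch)-k[3]*np.sin(q[0]+q[1])+k[4]-z]
    q=least_squares(f,[.3,1.8]);return q.x[0],q.x[1],np.pi-pitch-q.x.sum(),np.abs(q.fun).max()
if __name__=="__main__":
    print(k.round(3),np.abs(np.array(A)@k-B).max())
    for r in(.54,.58,.61,.64):
        for d in(30,35,40,45,54): print(r,d,np.round(ik(r,.03,np.radians(d)),3))
E
python3 kin.py
```

```text
[0.626 0.426 0.356 0.057 0.13 ] 0.001622866115701324
0.54 30 [0.295 2.281 0.042 0.   ]
0.54 35 [ 0.309  2.354 -0.132  0.   ]
0.54 40 [ 0.339  2.427 -0.323  0.   ]
0.54 45 [ 0.39   2.501 -0.535  0.   ]
0.54 54 [ 0.553  2.635 -0.989  0.   ]
0.58 30 [0.335 2.199 0.083 0.   ]
0.58 35 [ 0.345  2.271 -0.085  0.   ]
0.58 40 [ 0.368  2.343 -0.267  0.   ]
0.58 45 [ 0.408  2.413 -0.466  0.   ]
0.58 54 [ 0.534  2.536 -0.872  0.   ]
0.61 30 [0.366 2.137 0.116 0.   ]
0.61 35 [ 0.372  2.209 -0.05   0.   ]
0.61 40 [ 0.391  2.279 -0.227  0.   ]
0.61 45 [ 0.425  2.348 -0.417  0.   ]
0.61 54 [ 0.532  2.466 -0.799  0.   ]
0.64 30 [0.396 2.073 0.149 0.   ]
0.64 35 [ 0.4    2.145 -0.015  0.   ]
0.64 40 [ 0.416  2.215 -0.187  0.   ]
0.64 45 [ 0.445  2.283 -0.371  0.   ]
0.64 54 [ 0.536  2.397 -0.733  0.   ]
```

```bash
python3 - <<'E'
from h import *
s=dict(manip.get_state());s["position"]=np.array(s["position"])+[0,0,.05]
T=lambda z:[.573*np.cos(.4),.573*np.sin(.4),z]
print(T(.14));step(T(.14),Rt(.4,np.radians(27),-1),s=s)
E
```

```text
[np.float64(0.5277679495636531), np.float64(0.22313671014285674), 0.14]
rows 10 min 10 each [ 0.035 -0.021  0.126] [-0.0117  0.0346  0.001 ]
```

Emit:
arm_command(
  series="-0.2 0 0.145 0 0 0 0;-0.2 0 0.145 0 0 0 0;0.035 -0.021 0.126 -0.0117 0.0346 0.001 0;0.035 -0.021 0.126 -0.0117 0.0346 0.001 0;0.035 -0.021 0.126 -0.0117 0.0346 0.001 0;0.035 -0.021 0.126 -0.0117 0.0346 0.001 0;0.035 -0.021 0.126 -0.0117 0.0346 0.001 0;0.035 -0.021 0.126 -0.0117 0.0346 0.001 0;0.035 -0.021 0.126 -0.0117 0.0346 0.001 0;0.035 -0.021 0.126 -0.0117 0.0346 0.001 0",
)

```text
clock: 17.13
position: [0.5483, 0.2258, 0.1538]
ee_rot: [0.09, 0.779, 0.142, -0.604]
contact_force: [0.6, 0.9, -3.8]
width: 0.0591
```

Emit:
arm_command(
  series="0.035 -0.021 0.126 -0.0117 0.0346 0.001 0;0.035 -0.021 0.126 -0.0117 0.0346 0.001 0;0 0 0 0 0 0 0;0 0 0 0 0 0 0;0 0 0 0 0 0 0",
)

```text
clock: 17.55
position: [0.5291, 0.2229, 0.1399]
ee_rot: [0.103, 0.834, 0.169, -0.514]
contact_force: [2.2, 0.3, -2.3]
width: 0.0595
```

```bash
python3 - <<'E'
from h import *
s=manip.get_state();print(s["position"],np.round(s["contact_force"],1),np.round(s["qpos"],3),s["width"],s["clock"]);shot("wrist","w8")
for d in(27,30,32):
  step([.573*np.cos(.4),.573*np.sin(.4),.04],Rt(.4,np.radians(d),-1))
E
```

```text
[0.52910511 0.22292738 0.13991941] [ 2.2  0.3 -2.3] [0.228 0.154 2.036 0.163 0.497 1.274] 0.059543324574404116 17.55
rows 3 min 3 each [ 0.296 -0.004  0.163] [-0.0001  0.0002 -0.    ]
rows 3 min 3 each [ 0.293 -0.004  0.168] [-0.0001  0.0057 -0.    ]
rows 3 min 3 each [ 0.291 -0.004  0.172] [-0.0001  0.0094 -0.    ]
```

View pics/w8.png

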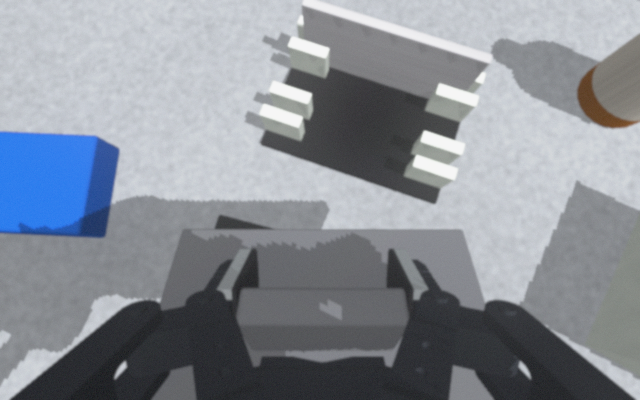

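The wrist view shows the cover still gripped squarely, handle at (323,310), rack and plate undisturbed. That was my 11th picture, so I'll keep the last for the end. Lowering now.

Emit:
arm_command(
  series="0.29 -0.004 0.163 0 0 0 0;0.29 -0.004 0.163 0 0 0 0;0.29 -0.004 0.163 0 0 0 0;0 0 0 0 0 0 0;0 0 0 0 0 0 0",
)

```text
clock: 18.02
position: [0.5261, 0.2229, 0.0394]
ee_rot: [0.103, 0.834, 0.169, -0.514]
contact_force: [0.1, -0.5, -2.2]
width: 0.0592
```

Emit:
arm_command(
  series="0.036 0 0.018 0 0 0 0;0.036 0 0.018 0 0 0 0;0.036 0 0.018 0 0 0 0;0 0 0 0 0 0 0;0 0 0 0 0 0 0",
  squeeze=20,
)

```text
clock: 18.43
position: [0.5273, 0.223, 0.031]
ee_rot: [0.104, 0.836, 0.169, -0.511]
contact_force: [0.0, -0.2, -2.9]
width: 0.0595
```

Emit:
arm_command(
  series="0.036 0 0.018 0 0 0 0;0.036 0 0.018 0 0 0 0;0 0 0 0 0 0 0",
)

```text
clock: 18.68
position: [0.5281, 0.2226, 0.0276]
ee_rot: [0.104, 0.839, 0.169, -0.507]
contact_force: [-20.3, -9.4, 40.3]
width: 0.0588
```

Emit:
arm_command(
  series="0.036 0 0.018 0 0 0 0;0.036 0 0.018 0 0 0 0;0 0 0 0 0 0 0",
)

```text
clock: 18.93
position: [0.5324, 0.2231, 0.0212]
ee_rot: [0.103, 0.841, 0.167, -0.504]
contact_force: [-9.7, -5.3, 30.5]
width: 0.0592
```

Emit:
arm_command(
  series="-0.02 0 -0.01 0 0 0 0;0 0 0 0 0 0 0.3;0 0 0 0 0 0 0.8;0 0 0 0 0 0 0.8;0 0 0 0 0 0 0.8;0 0 0 0 0 0 0.8",
)

```text
clock: 19.43
position: [0.5256, 0.2226, 0.0154]
ee_rot: [0.104, 0.835, 0.169, -0.512]
contact_force: [-0.3, 0.5, -0.1]
width: 0.0768
```

```bash
python3 - <<'E'
from h import *
s=manip.get_state();print(s["position"],np.round(s["contact_force"],1),np.round(s["qpos"],3),s["width"],s["clock"])
P=s["position"];x=rot(s["ee_rot"]).as_matrix()
step(np.array(P)-.12*x[:,0],rot(s["ee_rot"]),4)
s=dict(s);s["position"]=np.array(P)-.12*x[:,0]
step([.46*np.cos(.4),.46*np.sin(.4),.25],Rt(.4,0,-1),s=s)
E
```

```text
[0.52557246 0.22261368 0.01535671] [-0.3  0.5 -0.1] [0.229 0.359 2.207 0.608 0.135 0.815] 0.07679077633852821 19.4333
rows 4 min 4 each [-0.3  0.   0. ] [0. 0. 0.]
rows 4 min 4 each [-0.349  0.001  0.043] [-0.     -0.0374 -0.    ]
```

Emit:
arm_command(
  series="-0.1 0 0 0 0 0 0.8;-0.2 0 0 0 0 0 0.8;-0.3 0 0 0 0 0 0.8;-0.3 0 0 0 0 0 0.8;-0.3 0 0 0 0 0 0.8;-0.349 0 0.043 0 -0.0374 0 0.8;-0.349 0 0.043 0 -0.0374 0 0.8;-0.349 0 0.043 0 -0.0374 0 0.8;-0.349 0 0.043 0 -0.0374 0 0.8;0 0 0 0 0 0 0.8;0 0 0 0 0 0 0.8;0 0 0 0 0 0 0.8",
)

```text
clock: 20.43
position: [0.4324, 0.1862, 0.2149]
ee_rot: [0.132, 0.728, 0.153, -0.655]
contact_force: [0.2, -0.3, -0.2]
width: 0.0766
```

```bash
python3 - <<'E'
from h import *
s=manip.get_state();print(s["position"],s["ee_rot"],np.round(s["qpos"],3),s["clock"])
im=shot("wrist","w9");ct=cam("wrist",s)
# expected lid region
print(proj(ct,[[.5,.21,.014],[.5,.21,.049]]).round(0))
hsv=cv2.cvtColor(im,cv2.COLOR_BGR2HSV);g=cv2.cvtColor(im,cv2.COLOR_BGR2GRAY)
for v in range(60,330,15): print(v,g[v,160:490:10].tolist())
E
```

```text
[0.43235772 0.18618872 0.21492422] [ 0.13191218  0.72794517  0.1533429  -0.65511904] [0.238 0.071 1.814 0.029 1.153 1.391] 20.4333
[[329. 127.]
 [329. 125.]]
60 [176, 178, 177, 184, 187, 184, 180, 179, 70, 66, 80, 169, 179, 182, 183, 180, 175, 185, 186, 181, 179, 172, 178, 170, 178, 171, 173, 169, 178, 173, 177, 173, 176]
75 [175, 182, 181, 180, 186, 180, 176, 171, 67, 65, 112, 118, 132, 128, 133, 138, 140, 141, 140, 141, 141, 141, 142, 143, 141, 175, 174, 182, 170, 175, 179, 176, 171]
90 [125, 143, 174, 179, 178, 180, 178, 87, 64, 63, 139, 141, 136, 140, 139, 140, 139, 139, 138, 142, 143, 142, 142, 145, 140, 167, 170, 180, 170, 173, 179, 174, 178]
105 [124, 125, 125, 129, 126, 126, 122, 56, 62, 57, 139, 137, 138, 135, 138, 139, 139, 137, 143, 140, 141, 138, 142, 144, 138, 63, 92, 173, 175, 181, 174, 181, 174]
120 [127, 125, 124, 165, 127, 127, 123, 53, 52, 58, 138, 138, 132, 98, 110, 111, 115, 117, 124, 131, 133, 142, 144, 144, 143, 68, 176, 171, 169, 175, 171, 174, 174]
135 [123, 175, 178, 180, 182, 179, 100, 47, 52, 60, 136, 137, 138, 138, 122, 114, 116, 113, 124, 126, 138, 141, 1
[... 1292 characters left out ...]
7, 181, 175, 177, 179, 174, 181, 152, 113, 153, 179, 180, 175, 181, 174]
270 [61, 58, 65, 152, 55, 109, 55, 53, 179, 175, 171, 176, 177, 176, 174, 175, 176, 175, 176, 179, 177, 181, 177, 174, 171, 83, 58, 115, 96, 127, 175, 181, 179]
285 [59, 57, 62, 51, 110, 52, 46, 48, 171, 180, 173, 173, 173, 177, 180, 177, 175, 176, 181, 178, 178, 181, 179, 179, 180, 58, 54, 53, 110, 103, 65, 128, 128]
300 [58, 47, 48, 116, 111, 41, 44, 47, 58, 60, 66, 178, 177, 187, 177, 177, 175, 176, 183, 182, 179, 178, 174, 176, 180, 114, 53, 56, 56, 139, 53, 53, 145]
315 [43, 44, 41, 44, 44, 38, 39, 56, 58, 63, 65, 181, 173, 173, 175, 177, 182, 178, 178, 185, 174, 182, 182, 182, 180, 178, 53, 49, 54, 51, 48, 52, 49]
```

```bash
python3 - <<'E'
from h import *
s=manip.get_state();im=cv2.imread("pics/w9.png");ct=cam("wrist",s);g=cv2.medianBlur(cv2.cvtColor(im,cv2.COLOR_BGR2GRAY),5)
m=cv2.morphologyEx(((g>92)&(g<158)).astype(np.uint8),cv2.MORPH_OPEN,np.ones((5,5)))
for z in(.014,):
    c,w,h,a,st=rectfit(ct,m,z,(330,95));print(c,w,h,a,st)
# handle: darker side/ top edges
hm=((g>90)&(g<130)).astype(np.uint8);hm[:, :270]=0;hm[:,390:]=0;hm[:100]=0;hm[150:]=0
v,u=np.nonzero(hm);print(u.min(),u.max(),v.min(),v.max())
for v in range(106,148,4): print(v,g[v,272:380:4].tolist())
B=np.hstack([c,0])
R=Rt(a,0,-1);step([c[0],c[1],.16],R)
E
```

```text
[0.49909525 0.2079296 ] 112.1573486328125 152.17942810058594 0.43414589103314094 [  255    69   150   114 16019]
280 357 110 136
106 [138, 139, 138, 139, 139, 139, 139, 138, 139, 138, 139, 139, 139, 139, 139, 139, 139, 140, 141, 140, 141, 140, 141, 140, 140, 141, 142]
110 [138, 139, 137, 136, 136, 135, 133, 133, 135, 127, 129, 130, 127, 124, 128, 122, 120, 139, 140, 141, 141, 140, 141, 140, 141, 142, 142]
114 [138, 138, 132, 103, 101, 101, 100, 101, 102, 101, 101, 101, 101, 101, 101, 102, 102, 103, 114, 135, 140, 141, 141, 141, 142, 141, 142]
118 [138, 138, 128, 101, 100, 100, 100, 102, 101, 100, 101, 101, 102, 102, 102, 102, 105, 103, 104, 111, 123, 132, 134, 142, 141, 142, 142]
122 [138, 138, 132, 101, 99, 99, 100, 123, 134, 137, 136, 139, 139, 138, 139, 139, 139, 139, 140, 139, 139, 140, 135, 140, 142, 142, 142]
126 [138, 137, 136, 124, 103, 99, 99, 134, 140, 140, 141, 140, 140, 141, 141, 142, 141, 142, 142, 142, 142, 142, 138, 141, 142, 143, 143]
130 [138, 138, 137, 138, 137, 126, 103, 133, 139, 139, 139, 140, 140, 140, 140, 141, 141, 141, 141, 141, 142, 141, 135, 142, 142, 142, 143]
134 [137, 137, 138, 138, 138, 138, 131, 125, 123, 124, 124, 126, 126, 125, 124, 125, 125, 123, 126, 128, 127, 128, 134, 142, 142, 142, 142]
138 [138, 138, 138, 138, 138, 138, 138, 137, 136, 137, 137, 136, 138, 138, 138, 139, 139, 140, 139, 140, 140, 141, 141, 141, 142, 142, 142]
142 [137, 137, 138, 137, 137, 137, 137, 138, 138, 138, 138, 138, 139, 139, 139, 140, 140, 140, 140, 141, 141, 141, 141, 142, 142, 142, 142]
146 [137, 138, 137, 137, 137, 137, 137, 137, 137, 138, 138, 138, 139, 139, 139, 140, 140, 140, 140, 140, 140, 141, 142, 142, 142, 143, 143]
rows 3 min 3 each [ 0.197  0.025 -0.222] [-0.0029 -0.0112  0.0008]
```

Emit:
arm_command(
  series="0.197 0.025 -0.222 -0.0029 -0.0112 0 0.8;0.197 0.025 -0.222 -0.0029 -0.0112 0 0.8;0.197 0.025 -0.222 -0.0029 -0.0112 0 0.8;0 0 0 0 0 0 0.8;0 0 0 0 0 0 0.8;0 0 0 0 0 0 0.8",
)

```text
clock: 20.98
position: [0.4987, 0.2079, 0.1604]
ee_rot: [-0.15, -0.69, -0.155, 0.691]
contact_force: [0.1, 1.1, 0.4]
width: 0.077
```

```bash
python3 - <<'E'
from h import *
s=manip.get_state();print(s["position"],np.round(s["qd"],3))
step([.4991,.2079,.16],Rt(.434,0,-1));step([.4991,.2079,.015],Rt(.434,0,-1))
E
```

```text
[0.49867542 0.20789239 0.16036407] [-0.001 -0.041 -0.003 -0.001  0.002  0.   ]
rows 1 min 1 each [ 0.004  0.002 -0.004] [0.0001 0.0003 0.0025]
rows 4 min 4 each [ 0.363  0.002 -0.001] [0.     0.0001 0.0006]
```

Emit:
arm_command(
  series="0.36 0 0 0 0 0.0006 0.8;0.36 0 0 0 0 0.0006 0.8;0.36 0 0 0 0 0.0006 0.8;0.2 0 0 0 0 0.0006 0.8;0.13 0 0 0 0 0 0.8;0.04 0 0 0 0 0 0.8;0 0 0 0 0 0 0.8;0 0 0 0 0 0 0.8",
)

```text
clock: 21.65
position: [0.5007, 0.2091, 0.0182]
ee_rot: [0.152, 0.692, 0.152, -0.689]
contact_force: [-0.0, -0.3, -0.2]
width: 0.0766
```

Emit:
arm_command(
  series="0 0 0 0 0 0 0.3;0 0 0 0 0 0 0;0 0 0 0 0 0 0;0 0 0 0 0 0 0;0 0 0 0 0 0 0",
  squeeze=50,
)

```text
clock: 22.07
position: [0.5015, 0.2095, 0.0188]
ee_rot: [0.152, 0.693, 0.153, -0.688]
contact_force: [-1.1, 0.5, 5.1]
width: 0.0592
```

Emit:
arm_command(
  series="-0.05 0 0 0 0 0 0;-0.1 0 0 0 0 0 0;-0.3 0 0 0 0 0 0;-0.35 0 0 0 0 0 0;-0.35 0 0 0 0 0 0;-0.35 0 0 0 0 0 0;0 0 0 0 0 0 0;0 0 0 0 0 0 0",
)

```text
clock: 22.73
position: [0.5015, 0.2094, 0.1699]
ee_rot: [0.152, 0.694, 0.153, -0.687]
contact_force: [0.2, 0.8, -2.6]
width: 0.0591
```

```bash
python3 - <<'E'
from h import *
s=manip.get_state();print(s["position"],s["width"],s["contact_force"])
step([.5969,-.173,.21],Rt(-.132,0,-1))
E
```

```text
[0.50147942 0.2093863  0.16985398] 0.05912113009143323 [ 0.20350887  0.83977008 -2.59739092]
rows 11 min 11 each [-0.036  0.362 -0.025] [ 0.0164 -0.0003  0.    ]
```

Emit:
arm_command(
  series="-0.036 0.362 -0.025 0.0164 0 0 0;-0.036 0.362 -0.025 0.0164 0 0 0;-0.036 0.362 -0.025 0.0164 0 0 0;-0.036 0.362 -0.025 0.0164 0 0 0;-0.036 0.362 -0.025 0.0164 0 0 0;-0.036 0.362 -0.025 0.0164 0 0 0;-0.036 0.362 -0.025 0.0164 0 0 0;-0.036 0.362 -0.025 0.0164 0 0 0;-0.036 0.362 -0.025 0.0164 0 0 0;-0.036 0.362 -0.025 0.0164 0 0 0;-0.036 0.362 -0.025 0.0164 0 0 0;0 0 0 0 0 0 0",
)

```text
clock: 23.73
position: [0.5952, -0.1806, 0.2046]
ee_rot: [-0.048, 0.706, -0.051, -0.705]
contact_force: [0.4, 1.1, -2.4]
width: 0.059
```

Emit:
arm_command(
  series="0 0 0 0 0 0 0;0 0 0 0 0 0 0;0 0 0 0 0 0 0",
)

```text
clock: 23.98
position: [0.595, -0.1715, 0.205]
ee_rot: [0.047, -0.705, 0.045, 0.706]
contact_force: [0.9, 0.3, -3.5]
width: 0.0593
```

```bash
python3 - <<'E'
from h import *
s=manip.get_state();print(s["position"],s["ee_rot"],np.round(s["qd"],3))
im=shot("wrist","w10");ct=cam("wrist",s);z=s["position"][2]-.0048
R=rot(s["ee_rot"]).as_matrix();P=np.array(s["position"])
cor=[P+R[:,2]*dx+R[:,1]*dy+[0,0,-.0048] for dx,dy in((-.055,-.075),(-.055,.075),(.055,.075),(.055,-.075))]
print("pred corners if centred",proj(ct,cor).round(1).tolist())
g=cv2.cvtColor(im,cv2.COLOR_BGR2GRAY)
for u in(200,240,280,320,360,400,440): print("col",u,[(v,int(g[v,u])) for v in range(150,262,4)])
for v in(250,270,285): print("row",v,[(u,int(g[v,u])) for u in list(range(110,200,6))+list(range(440,530,6))])
E
```

```text
[ 0.59496784 -0.17154509  0.20502189] [ 0.04728624 -0.70544578  0.04538796  0.70572671] [ 0.014 -0.007 -0.007 -0.003 -0.003  0.001]
pred corners if centred [[152.4, 143.7], [493.0, 143.9], [463.0, 351.9], [182.0, 351.7]]
col 200 [(150, 128), (154, 154), (158, 155), (162, 156), (166, 156), (170, 153), (174, 156), (178, 152), (182, 152), (186, 155), (190, 151), (194, 152), (198, 152), (202, 153), (206, 153), (210, 152), (214, 154), (218, 154), (222, 152), (226, 111), (230, 106), (234, 104), (238, 107), (242, 105), (246, 105), (250, 104), (254, 105), (258, 107)]
col 240 [(150, 130), (154, 158), (158, 156), (162, 158), (166, 154), (170, 156), (174, 156), (178, 156), (182, 156), (186, 157), (190, 155), (194, 156), (198, 155), (202, 156), (206, 156), (210, 155), (214, 154), (218, 151), (222, 155), (226, 157), (230, 112), (234, 106), (238, 106), (242, 108), (246, 106), (250, 112), (254, 114), (258, 113)]
col 280 [(150, 131), (154, 158), (158, 158), (162, 157), (166, 156), (170, 158), (174, 158), (178, 158), (182, 159), (186, 156), (190, 159), (194, 157), (198, 157), (202, 157), (206, 157), 
[... 1930 characters left out ...]
, 192), (128, 192), (134, 193), (140, 196), (146, 201), (152, 198), (158, 194), (164, 190), (170, 184), (176, 105), (182, 107), (188, 105), (194, 103), (440, 157), (446, 159), (452, 159), (458, 158), (464, 160), (470, 159), (476, 196), (482, 193), (488, 136), (494, 139), (500, 136), (506, 134), (512, 134), (518, 135), (524, 139)]
row 285 [(110, 197), (116, 194), (122, 197), (128, 193), (134, 195), (140, 199), (146, 189), (152, 198), (158, 189), (164, 190), (170, 186), (176, 108), (182, 106), (188, 107), (194, 105), (440, 153), (446, 156), (452, 158), (458, 159), (464, 155), (470, 162), (476, 196), (482, 187), (488, 135), (494, 136), (500, 141), (506, 140), (512, 135), (518, 137), (524, 135)]
```

```bash
python3 - <<'E'
from h import *
s=manip.get_state();print(s["position"])
step([.6005,-.1735,.115],Rt(-.132,0,-1))
# chamber rim from the current w10: print white fraction cues
im=cv2.imread("pics/w10.png");w=(im.min(2)>225)
n,l,st,ce=cv2.connectedComponentsWithStats(w.astype(np.uint8));print([st[i].tolist() for i in range(1,n) if st[i,4]>100])
E
```

```text
[ 0.59524922 -0.17142478  0.20542691]
rows 3 min 3 each [ 0.301  0.005 -0.018] [ 0.0001 -0.      0.0002]
[[115, 107, 325, 58, 4104], [138, 244, 33, 25, 231], [449, 383, 35, 17, 318]]
```

```bash
python3 - <<'E'
from h import *
s=manip.get_state();ct=cam("wrist",s);im=cv2.imread("pics/w10.png");w=(im.min(2)>215).astype(np.uint8)
n,l,st,ce=cv2.connectedComponentsWithStats(w);k=l[ np.nonzero(w[100:130,300])[0][0]+102,300]
m=l==k;X=np.array([np.cos(-.132),np.sin(-.132)]);Y=np.array([-X[1],X[0]]);S=np.array([.5969,-.173])
u=np.arange(150,430,10);v=[np.nonzero(m[:,i])[0].min() for i in u]
p=onplane(ct,np.c_[u,v],.09)[:,:2]-S;print("far edge x' (want 66.5)",(p@X*1000).round(1),"slope",np.polyfit(p@Y,p@X,1)[0])
vv=np.arange(115,160,5);q=onplane(ct,[(np.nonzero(m[i])[0].min(),i) for i in vv],.09)[:,:2]-S;print("left edge y' (want 156.5)",(q@Y*1000).round(1))
print(st[k], [np.nonzero(m[:,i])[0].max() for i in u])
E
```

```text
far edge x' (want 66.5) [67.9 67.9 67.9 67.9 67.9 67.9 68.  68.  68.  68.  68.  68.  68.1 68.1
 68.1 68.1 68.1 68.1 68.1 68.2 68.2 68.2 68.2 68.2 68.2 68.3 68.3 68.3] slope -0.0020293218663376047
left edge y' (want 156.5) [157.5 157.4 157.3 157.1 157.  156.9 157.5 157.4 157.3]
[ 115  106  326   60 4352] [np.int64(115), np.int64(115), np.int64(115), np.int64(115), np.int64(115), np.int64(115), np.int64(125), np.int64(136), np.int64(117), np.int64(117), np.int64(117), np.int64(117), np.int64(117), np.int64(117), np.int64(117), np.int64(117), np.int64(117), np.int64(117), np.int64(117), np.int64(117), np.int64(117), np.int64(117), np.int64(117), np.int64(117), np.int64(118), np.int64(117), np.int64(117), np.int64(117)]
```

Emit:
arm_command(
  series="0.301 0.006 -0.019 0 0 0 0;0.301 0.006 -0.019 0 0 0 0;0.301 0.006 -0.019 0 0 0 0;0 0 0 0 0 0 0;0 0 0 0 0 0 0;0 0 0 0 0 0 0",
)

```text
clock: 24.53
position: [0.6025, -0.1751, 0.1175]
ee_rot: [-0.046, 0.707, -0.046, -0.704]
contact_force: [0.1, 0.0, -2.7]
width: 0.0592
```

```bash
python3 - <<'E'
from h import *
s=manip.get_state();print(s["position"],np.round(s["contact_force"],1))
step([.6008,-.1739,.108],Rt(-.132,0,-1),1)
im=shot("wrist","w11");ct=cam("wrist",s)
R=rot(s["ee_rot"]).as_matrix();P=np.array(s["position"])
# far lid top edge row and far recess inner edge row
g=cv2.cvtColor(im,cv2.COLOR_BGR2GRAY)
for u in(220,300,380): print(u,[(v,int(g[v,u])) for v in range(90,160,3)])
for v in(170,200,): print("row",v,[(u,int(g[v,u])) for u in list(range(90,200,4))+list(range(460,530,4))])
print(proj(ct,[P+R[:,2]*-.0514+[0,0,-.0048]]),proj(ct,[[.5973+.0585*.991,-.1734-.0585*.132,.09],[.5973+.0665*.991,-.1734-.0665*.132,.09]]))
E
```

```text
[ 0.60254923 -0.17506146  0.11751046] [ 0.1  0.  -2.7]
rows 1 min 1 each [ 0.095 -0.009  0.019] [ 0.0003 -0.0014  0.0002]
220 [(90, 192), (93, 194), (96, 197), (99, 194), (102, 197), (105, 196), (108, 195), (111, 192), (114, 198), (117, 192), (120, 151), (123, 163), (126, 244), (129, 246), (132, 246), (135, 246), (138, 245), (141, 214), (144, 79), (147, 89), (150, 132), (153, 157), (156, 154), (159, 154)]
300 [(90, 197), (93, 195), (96, 199), (99, 202), (102, 202), (105, 204), (108, 198), (111, 200), (114, 201), (117, 197), (120, 152), (123, 163), (126, 243), (129, 245), (132, 245), (135, 245), (138, 246), (141, 214), (144, 79), (147, 92), (150, 133), (153, 160), (156, 161), (159, 162)]
380 [(90, 199), (93, 198), (96, 199), (99, 200), (102, 198), (105, 191), (108, 191), (111, 196), (114, 200), (117, 196), (120, 151), (123, 160), (126, 242), (129, 246), (132, 246), (135, 245), (138, 246), (141, 214), (144, 82), (147, 90), (150, 133), (153, 165), (156, 165), (159, 164)]
row 170 [(90, 56), (94, 59), (98, 62), (102, 59), (106, 57), (110, 56), (114, 63), (118, 62), (122, 63), (126, 63), (
[... 354 characters left out ...]
508, 194), (512, 199), (516, 194), (520, 183), (524, 186), (528, 187)]
row 200 [(90, 96), (94, 92), (98, 95), (102, 90), (106, 45), (110, 41), (114, 45), (118, 45), (122, 47), (126, 49), (130, 48), (134, 44), (138, 44), (142, 47), (146, 48), (150, 52), (154, 52), (158, 168), (162, 153), (166, 149), (170, 147), (174, 147), (178, 150), (182, 147), (186, 149), (190, 149), (194, 149), (198, 151), (460, 163), (464, 163), (468, 165), (472, 166), (476, 165), (480, 164), (484, 187), (488, 193), (492, 193), (496, 193), (500, 190), (504, 188), (508, 192), (512, 200), (516, 190), (520, 193), (524, 196), (528, 196)]
[[322.64488888 152.06878047]] [[320.91182519 142.82525576]
 [320.92743136 126.73086737]]
```

Emit:
arm_command(
  series="0.04 0 0 0 0 0 0;0 0 0 0 0 0 0;0 0 0 0 0 0 0;0 0 0 0 0 0 0",
)

```text
clock: 24.92
position: [0.6018, -0.1757, 0.1128]
ee_rot: [-0.047, 0.707, -0.047, -0.704]
contact_force: [0.1, -0.2, -2.6]
width: 0.0589
```

```bash
python3 - <<'E'
from h import *
s=manip.get_state();print(s["position"],np.round(s["contact_force"],1))
step([.6008,-.1739,.104],Rt(-.132,0,-1),1)
E
```

```text
[ 0.60175546 -0.17567464  0.11279134] [ 0.1 -0.2 -2.6]
rows 1 min 1 each [ 0.088 -0.016  0.012] [-0.0001 -0.0011  0.0003]
```

Correct the offset, then lower in small steps.

Emit:
arm_command(
  series="0.02 -0.016 0.012 0 -0.001 0 0;0.02 0 0 0 0 0 0;0.02 0 0 0 0 0 0;0 0 0 0 0 0 0;0 0 0 0 0 0 0",
)

```text
clock: 25.33
position: [0.6003, -0.1737, 0.1057]
ee_rot: [0.047, -0.705, 0.046, 0.706]
contact_force: [-0.3, -0.3, -2.7]
width: 0.0587
```

Emit:
arm_command(
  series="0.02 0 0 0 0 0 0;0.02 0 0 0 0 0 0;0.02 0 0 0 0 0 0;0 0 0 0 0 0 0",
  squeeze=30,
)

```text
clock: 25.67
position: [0.6002, -0.1736, 0.0995]
ee_rot: [0.047, -0.705, 0.046, 0.706]
contact_force: [1.0, -0.8, -2.8]
width: 0.0588
```

Emit:
arm_command(
  series="0.02 0 0 0 0 0 0;0.015 0 0 0 0 0 0;0 0 0 0 0 0 0",
)

```text
clock: 25.92
position: [0.6003, -0.1737, 0.0961]
ee_rot: [0.047, -0.705, 0.046, 0.706]
contact_force: [0.7, -0.2, -2.8]
width: 0.0591
```

Emit:
arm_command(
  series="0.01 0 0 0 0 0 0;0.01 0 0 0 0 0 0;0 0 0 0 0 0 0",
)

```text
clock: 26.17
position: [0.6006, -0.1738, 0.0951]
ee_rot: [0.047, -0.705, 0.046, 0.706]
contact_force: [-0.7, 0.3, 0.1]
width: 0.0589
```

Emit:
arm_command(
  series="0.01 0 0 0 0 0 0;0 0 0 0 0 0 0",
)

```text
clock: 26.33
position: [0.6006, -0.1738, 0.0949]
ee_rot: [-0.047, 0.706, -0.047, -0.705]
contact_force: [-3.3, 1.0, 4.8]
width: 0.0589
```

Emit:
arm_command(
  series="0 0 0 0 0 0 0.4;0 0 0 0 0 0 0.8;0 0 0 0 0 0 0.8;0 0 0 0 0 0 0.8",
)

```text
clock: 26.67
position: [0.6009, -0.1739, 0.0935]
ee_rot: [0.047, -0.706, 0.046, 0.706]
contact_force: [-0.1, 0.1, -0.1]
width: 0.0768
```

Emit:
arm_command(
  series="-0.05 0 0 0 0 0 0.8;-0.1 0 0 0 0 0 0.8;-0.3 0 0 0 0 0 0.8;-0.4 0 0 0 0 0 0.8;-0.4 0 0 0 0 0 0.8;-0.4 0 0 0 0 0 0.8;0 0 0 0 0 0 0.8;0 0 0 0 0 0 0.8;0 0 0 0 0 0 0.8",
)

```text
clock: 27.42
position: [0.6004, -0.1739, 0.2591]
ee_rot: [-0.047, 0.706, -0.046, -0.706]
contact_force: [-0.2, -0.2, -1.2]
width: 0.077
```

```bash
python3 - <<'E'
from h import *
s=manip.get_state();print(s["position"],s["clock"]);im=shot("wrist","w12");sc=shot("scene","s12");ct=cam("wrist",s)
cv2.imwrite("pics/f.png",np.vstack([cv2.resize(im[80:330,120:520],(640,400)),cv2.resize(sc[180:270,210:340],(288,200)).repeat(1,0) if 0 else cv2.copyMakeBorder(cv2.resize(sc[185:270,210:340],(306,200)),0,0,0,334,cv2.BORDER_CONSTANT)]))
g=cv2.medianBlur(cv2.cvtColor(im,cv2.COLOR_BGR2GRAY),3)
m=((g>100)&(g<200)).astype(np.uint8)
c=proj(ct,[[.5973,-.1734,.09]])[0];print(c)
print(rectfit(ct,cv2.morphologyEx(m,cv2.MORPH_OPEN,np.ones((3,3))),.09,(int(c[0])-60,int(c[1])-30)))
print(rectfit(ct,im.min(2)>215,.09))
E
```

```text
[ 0.60044916 -0.17388789  0.25912516] 27.4167
[322.52808524 185.42642502]
(array([ 0.59694781, -0.1729223 ]), 112.92333221435547, 156.2611083984375, np.float64(-0.13156614996236704), array([  242,   126,   165,   115, 17423], dtype=int32))
(array([ 0.60250574, -0.13800192]), 132.3804931640625, 242.33665466308594, np.float64(-0.1316140868619884), array([ 151,  114,  266,  135, 5281], dtype=int32))
```

View pics/f.png

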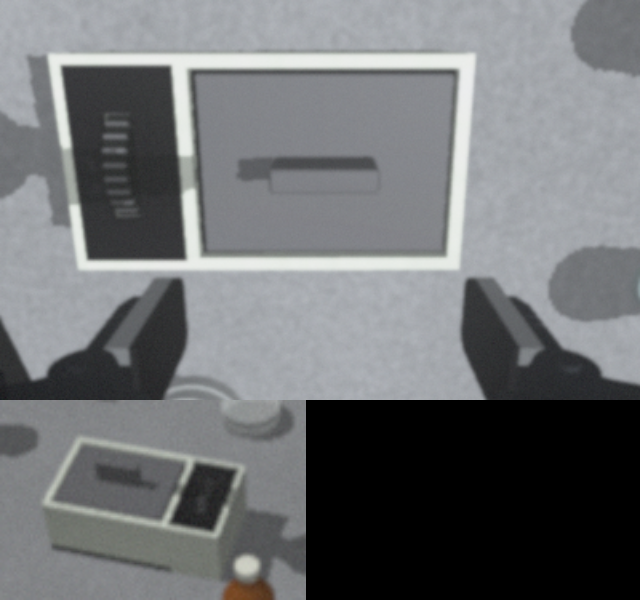

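The final view shows the cover flush in the recess, handle up, with an even dark gap all round (crop corners about (190,70), (460,68), (445,255), (203,257)). Nothing touches the robot, so I'm handing in.

```bash
python3 -c "
from rig import ticket,manip
print(ticket.sign_off(),manip.get_state()['clock'])"
```

```text
the job is handed in; nothing more can be done
the job is handed in; nothing more can be done
```

I handed the job in after about 28 s on the robot's clock, with every step carried out. No verdict is reported, so the checks below are my own.

- **Wheel:** I stroked it seven times, plus one light mis-set touch while going back to it. The slides sank about 17.5 mm, roughly 1.75 rad. The last two strokes, at about 10 N down and 6.5 N along, moved the slides no further, so I took that as the stop. The joint itself could not be read.
- **Cover to the mat:** I took it out by its handle, laid it on the mat and let go. The arm could not pitch far enough to lay it fully flat, so I pressed its far edge down and let it turn in the grip. The wrist force read about 40 N for a moment, probably through the fingers only, though I can't be sure none of it was through the gripper's body. The picture afterwards showed it flat, handle up.
- **Cover in the chamber:** I took it again by the handle and lowered it. First contact came with the tool at 0.095 m, matching the ledge height. The final image shows it flush with an even gap all round, its centre within about 1 mm of the seat and its yaw matching the chamber's.
- **Measurements that disagreed:** wrist-camera sizes came out 1 to 2% too large in most views, and two chamber fits differed by about 2 mm. I averaged them, and the rim seen just before insertion agreed with the result to about 0.5 mm.
- **Bystanders:** none of those in the pictures I viewed looked moved; I did not measure them.

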